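Switch the bench suction to the green hose

TASK

Switch the dust suction over to the green hose: pull the selector knob straight up to unlock it, turn it until its white pointer aims at the green cap, and push it back down fully home so that it locks there. Let go of it, and do not push aside the dental model, the jar or the polishing wheel lying around the box.

Things in the scene. Friction and masses are not known exactly. Their poses are not given: they have to be found in the camera images.
- selector: Fixed grey box, flat top 80 mm above the bench. Origin at bench height under the knob's upright axis; the box reaches 70 mm to its -x, 105 to +x, 100 to each side in y; hose stubs (under 55 mm high) stand out 35 mm from its +x and +-y faces. Five knob positions: -80, -40, 0, 40, 80 degrees, counterclockwise from above from its +x axis; 0 (off) has a black square, the others a coloured cap each.
- knob_grip (a point): Point on the knob's axis at gripping height, 30 mm above the box's top when the knob is in. The knob is a black upright bar 46 mm long, 14 wide, its top 41 mm and its foot 9 mm above the box's top, standing centrally on a round skirt 52 mm wide; grip it across the 14 mm. The frame turns with the knob: x along the bar to its pointer end, z up.
- knob_pointer (a point): Top edge of the bar's pointer end, 23 mm from the axis, 41 mm above the box's top when the knob is in; the white stripe runs from the bar's centre to here. x points outwards from the axis (the way the pointer aims), z up.
- knob_lift (a joint): How far the knob is pulled up, m: 0 home, 0.014 fully out (stop). Below about 9 mm hidden pins lock it against turning (about 4 degrees of play). It stays at the height where it is left; pulling or pushing takes 3 to 5 N. It goes home only in one of the five positions (from up to 5 degrees off if free to turn); elsewhere it stops 4 to 8 mm out. A red collar shows under it while out.
- knob_turn (a joint): Turn of the knob in rad, counterclockwise from above, 0 when the pointer aims along the box's +x axis (black square), where it starts; stops at +-1.55. When unlocked it turns lightly (about 0.04 N m) and stays where it is left.
- cap_green: Flat green cap, 20 mm across and 5 mm thick, fixed on the box's top 72 mm from the knob's axis, at one of the positions +-40 or +-80 degrees (the four caps change places). Origin at the centre of its underside. The one to select.
- cap_blue: Flat blue cap, 20 mm across and 5 mm thick, fixed on the box's top 72 mm from the knob's axis, at one of the positions +-40 or +-80 degrees (the four caps change places). Origin at the centre of its underside.
- cap_yellow: Flat yellow cap, 20 mm across and 5 mm thick, fixed on the box's top 72 mm from the knob's axis, at one of the positions +-40 or +-80 degrees (the four caps change places). Origin at the centre of its underside.
- cap_white: Flat white cap, 20 mm across and 5 mm thick, fixed on the box's top 72 mm from the knob's axis, at one of the positions +-40 or +-80 degrees (the four caps change places). Origin at the centre of its underside.
- model: Loose plaster dental model on a reddish base, 62 x 68 mm, 35 mm tall, leave it alone. Origin at the centre of its underside.
- jar: Loose round jar with a blue cap, 56 mm wide, 55 mm tall, leave it alone. Origin at the centre of its underside.
- wheel: Loose grey felt polishing wheel lying flat, 64 mm across, 27 mm tall, leave it alone. Origin at the centre of its underside.

How it is judged (in metres and radians):
On the way, in this order (a step that is already met when the one before it is completed fails the run):
1. the knob is pulled out of its lock (9 mm or more) (value of joint knob_lift above 0.009 m), for 0.1 s.
2. still pulled out (5 mm or more), the knob's pointer aims at the green cap (cap's centre within 13 mm of the pointer's line) (y of cap_green in the frame of knob_pointer between -0.013 and 0.013 m and x of cap_green in the frame of knob_pointer above 0 m and value of joint knob_lift above 0.005 m), for 0.05 s.
At the end, for the whole second after the job is handed in: The knob is pushed home (less than 3 mm out), its pointer's line passes within 13 mm (about 10 degrees) of the green cap's centre on the pointer's side, it is let go, and the dental model, the jar and the polishing wheel each lie within 30 mm of where they were (y of cap_green in the frame of knob_pointer between -0.013 and 0.013 m and x of cap_green in the frame of knob_pointer above 0 m and value of joint knob_lift below 0.003 m and distance of each of model, jar, wheel from where it was at the start of the episode below 0.03 m); the robot touches nothing.
It fails at once if the dental model is pushed 30 mm or more from its place (distance of model from where it was at the start of the episode above 0.03 m).
It fails at once if the jar is pushed 30 mm or more from its place (distance of jar from where it was at the start of the episode above 0.03 m).
It fails at once if the polishing wheel is pushed 30 mm or more from its place (distance of wheel from where it was at the start of the episode above 0.03 m).
It also fails if it takes over 32 s, if anything falls off the work surface, if the arm or the gripper's body presses on something with over 40 N, if the wrist force passes 120 N, or if a joint passes its speed limit or range.

ROBOT

A 7-joint arm with a two-finger parallel gripper is mounted at the origin on the work surface. World frame = base frame: x ahead of the robot, y to its left, z up, the work surface at z = 0. Lengths are in mm, angles in rad, forces in N, time in s.
With the tool pointing down it reaches from about 400 to 750 mm from the base axis. Payload 19.5 kg.
Tool frame: the origin (TCP) lies at the very end of the fingers, on their centre line; the grasp point (between the pads) lies 19 mm behind it; y points along the fingers, x is the direction in which the jaws open and shut, and the axes are right-handed (so a half turn about y gives the same grasp; the last joint's range is limited). The gripper opens to 85 mm and grips with 20 to 120 N. Pads are 22 mm wide; open, the fingers measure 114 mm over their backs; the gripper's body (76 mm by 85 mm) begins 54 mm behind the grasp point. The pads swing forward as they close: fully open they stand 13 mm farther back than shut.
Start: joints at [1.164, 0.707, -0.028, 1.485, 0.022, 0.951, -0.075], TCP at [205.13, -537.138, 231.268] pointing down, gripper open.
Joint ranges: [-2.71, 2.71], [-0.32, 2.16], [-1.57, 1.52], [0, 2.45], [-1.46, 4.6], [0, 2.02], [-2.83, 2.83]. Speed limits (rad/s): [1.89, 1.89, 2.57, 2.57, 3.01, 3.01, 3.01].

INTERFACE

Orientations are given as a 3x3 rotation matrix whose columns are the frame's x, y, z axes.
In Python, from rig import ctrl gives the robot as it stands. The module is installed in compiled form; this text tells all that it offers.
- The arm moves only by the tool arm_command, never from a script. Its arguments are lists of equal length, an entry for each row: "slide": the shift along the tool's x, y, z in cm, a list of three; "delta_rot": the turn, a rotation vector about the tool's x, y, z in rad, a list of three. A call has 1 to 20 rows; each row is the pose to reach, as a shift and turn from the pose commanded when the call began, along the tool's axes at that moment; what a row does not reach only later rows make up. A row lasts 1/8 s, in which the tool goes at most 62.5 mm and 10.7 degrees, less where a joint would pass 70% of its speed; a pose out of reach is approached as far as the arm can. A call with a gripper value outside its range is refused whole. "grip" is the opening, from 0 (shut) to 1 (fully open), set as the call begins (left out, the last holds). The fingers move at their own pace and stop on an object; "grip_force" is the grip in N (left out, the last holds). Time passes only in rows, so rows that repeat a pose let the fingers close. It gives the time, the measured TCP pose, the force and the opening at its end, in the units of the state.
- ctrl.read_state(): the state, without advancing time (a new reading comes with each control period).
- ctrl.read_camera(name): name is "scene" or "top" or "wrist"; returns a dict with "img" (400x640x3 uint8, red, green, blue), "fx", "fy", "cx", "cy" (pixels), "pose" (4x4, takes a point from camera to world coordinates). Camera axes: x right, y down, z forward; pixel columns grow to the right and rows downward; lengths in mm; the calibration is good to about 2 mm. A picture is of the moment at which its call begins. There is no depth.
- ctrl.hand_in(): hands the job in, once; it reports no verdict.
The state is a dict: "time": time; "joint_pos": joint angles; "qd": joint speeds; "tau": joint torques, N m; "tcp_pos": TCP position; "orientation": TCP orientation; "ft_force": force on the tool from outside, world axes, zero at the start; "wrist_torque": the same for the moment, N m; "grip_width": finger opening in mm.
Only numpy, scipy, OpenCV 4.12 (cv2) and the standard library are available. Lean on these libraries where they do the work, as an engineer would, in place of code of your own. Each camera call takes 0.05 s, during which the arm holds its last target. There are 200 camera calls.

## Working session

There is one attempt and no reset: what is moved stays moved. The work goes in short steps, Python scripts to look and compute and a tool call to move; the robot and the scene stay as the last step left them, time stands still between calls to the robot, and variables do not carry over. Pictures are saved under pics/ and viewed, about 8 in all and at most 12, crops included, and the job is handed in when it is done.

Besides the shell and the picture viewer there is one more tool, called after ">>>" as name(argument=value, ...) on one line, values as JSON. arm_command: Moves the arm, as the interface text tells. Its arguments: {"type":"object","properties":{"slide":{"type":"array","items":{"type":"array","items":{"type":"number"}}},"delta_rot":{"type":"array","items":{"type":"array","items":{"type":"number"}}},"grip":{"type":"number"},"grip_force":{"type":"number"}},"required":["slide","delta_rot"]}

```bash
mkdir -p pics; cat > h.py <<'E'
import numpy as np, cv2
from rig import ctrl
def snap(n,f):
    c=ctrl.read_camera(n); cv2.imwrite('pics/'+f,c['img'][:,:,::-1]); return c
def ray(c,u,v,z):
    P=np.array(c['pose']); d=P[:3,:3]@np.array([(u-c['cx'])/c['fx'],(v-c['cy'])/c['fy'],1]); o=P[:3,3]
    return o+d*(z-o[2])/d[2]
E
python3 - <<'E'
from h import *
import pickle
for n in('top','scene'):
    c=snap(n,n+'0.png'); pickle.dump(c,open(n+'.pkl','wb')); print(n,c['fx'],np.round(c['pose'],3).tolist())
s=ctrl.read_state();print(s)
E
```

```text
top 400.9811344421148 [[-0.013, -0.988, 0.151, 472.665], [-1.0, 0.013, 0.002, 83.057], [-0.004, -0.151, -0.989, 950.814], [0.0, 0.0, 0.0, 1.0]]
scene 378.4525411364261 [[-0.843, 0.455, -0.286, 811.754], [0.538, 0.704, -0.464, 424.961], [-0.01, -0.545, -0.838, 775.771], [0.0, 0.0, 0.0, 1.0]]
{'time': 0.1, 'joint_pos': array([ 1.1642942 ,  0.70701497, -0.02760691,  1.48491898,  0.02201102,
        0.95089848, -0.07551762]), 'qd': array([ 5.57050939e-04, -6.39945771e-05, -3.70214072e-04, -1.14235241e-03,
       -2.63714800e-03,  4.70005270e-04,  4.06383688e-05]), 'tau': array([ 2.92991324e-03, -8.84289479e+01,  1.23690773e+00, -2.36454695e+01,
        1.71183923e-02,  5.07810313e-03, -9.39076563e-05]), 'tcp_pos': array([ 205.05504577, -536.95872319,  230.89695476]), 'orientation': array([[ 3.56745383e-01, -3.73753039e-04,  9.34201580e-01],
       [-9.34201186e-01,  8.59203843e-04,  3.56745576e-01],
       [-9.36004331e-04, -9.99999561e-01, -4.26435284e-05]]), 'ft_force': array([ 0.05738028, -0.10763039, -0.07733826]), 'wrist_torque': array([-0.04316297, -0.00340102, -0.00194031]), 'grip_width': 85.56700631565336}
```

View pics/top0.png

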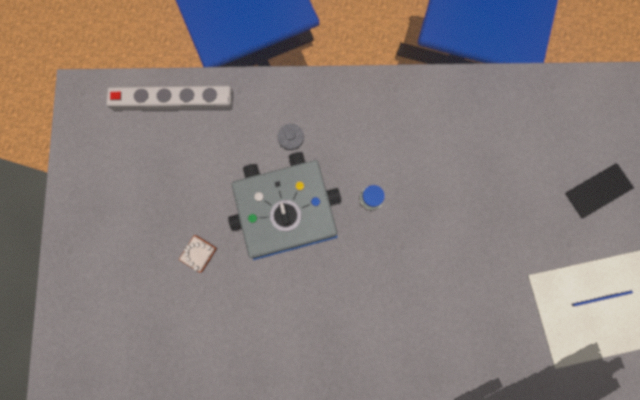

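View pics/scene0.png

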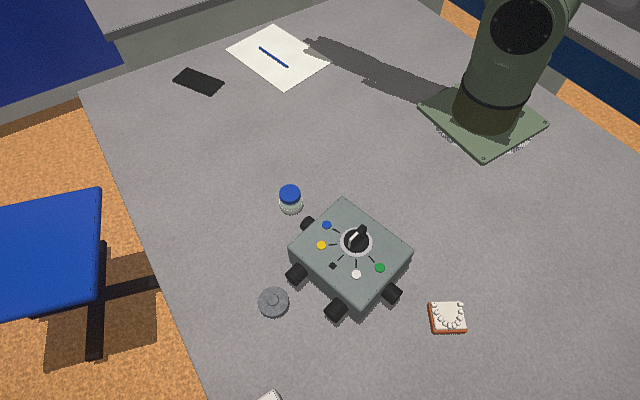

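The top view shows the knob near (285,215), green cap at (252,218), white (259,197), square (278,184), yellow (300,186) and blue (315,202). That puts green at +80. The scene view agrees: green at (380,268), knob at (357,240). Next I'll measure these precisely.

```bash
python3 - <<'E'
from h import *
import pickle
from scipy.optimize import least_squares
box={'top':(235,160,335,255),'scene':(290,200,410,310)}
ang={'green':80,'yellow':-40,'blue':-80}
for n in('top','scene'):
    c=pickle.load(open(n+'.pkl','rb')); x0,y0,x1,y1=box[n]
    hsv=cv2.cvtColor(c['img'],cv2.COLOR_RGB2HSV)
    pts={}
    for k,(a,b) in dict(green=(55,80),yellow=(18,32),blue=(104,120)).items():
        m=cv2.inRange(hsv,(a,130,60),(b,255,255)); mm=np.zeros_like(m); mm[y0:y1,x0:x1]=m[y0:y1,x0:x1]
        _,l,st,ce=cv2.connectedComponentsWithStats(mm)
        # nearest 72mm-like: small blob largest compact
        i=max(range(1,len(st)),key=lambda i: st[i,4]/max(st[i,2],st[i,3]))
        pts[k]=ray(c,*(ce[i]+0),84.5)[:2]; print(n,k,ce[i],st[i,4],pts[k])
    f=lambda p:np.concatenate([pts[k]-p[:2]-72*np.array([np.cos(p[2]+np.radians(ang[k])),np.sin(p[2]+np.radians(ang[k]))]) for k in ang])
    r=least_squares(f,[500,80,0.2],x_scale=[1,1,.01]); print(n,r.x,np.degrees(r.x[2]),r.fun.round(1))
# objects
c=pickle.load(open('top.pkl','rb'))
for nm,u,v,z in(('model',198,254,30),('jar',373,196,55),('wheel',291,137,25),('knobtop',283,208,121)): print(nm,ray(c,u,v,z))
E
```

```text
top green [251.97222222 217.91666667] 36 [556.89571024 235.10388293]
top yellow [299.45283019 185.43396226] 53 [627.02737266 131.82565143]
top blue [315.12820513 201.12820513] 39 [591.82237927  97.79732549]
top [5.62224415e+02 1.63300457e+02 2.48152611e-01] 14.218097292523701 [-0.  -0.  -0.  -0.2  0.1  0.2]
scene green [379.4057971  266.95652174] 69 [556.78839132 234.4396075 ]
scene yellow [321.         244.88059701] 67 [626.94702799 132.10074412]
scene blue [326.18644068 224.25423729] 59 [591.78304699  97.50972027]
scene [5.62124025e+02 1.62986880e+02 2.51114631e-01] 14.387808534363003 [ 0.2 -0.3 -0.1  0.2 -0.1  0.1]
model [481.46423368 366.40511844  30.        ]
jar [605.84178771 -32.50118242  55.        ]
wheel [755.38578225 154.83735411  25.        ]
knobtop [573.23335276 164.27871583 121.        ]
```

>>> arm_command(slide=[[-23.3,3,31.9],[-23.3,3,31.9],[-23.3,3,31.9],[-23.3,3,31.9],[-23.3,3,31.9],[-23.3,3,31.9],[-23.3,3,31.9],[-52.7,5,58.3],[-52.7,5,58.3],[-52.7,5,58.3],[-52.7,5,58.3],[-52.7,5,58.3],[-52.7,5,58.3],[-52.7,5,58.3],[-52.7,5,58.3],[-52.7,5,58.3],[-52.7,5,58.3]], delta_rot=[[0,0,0],[0,0,0],[0,0,0],[0,0,0],[0,0,0],[0,0,0],[0,0,0],[0,0.115,0],[0,0.115,0],[0,0.115,0],[0,0.115,0],[0,0.115,0],[0,0.115,0],[0,0.115,0],[0,0.115,0],[0,0.115,0],[0,0.115,0]], grip=1)

```text
time: 2.22
tcp_pos: [561.7, 162.1, 181.5]
orientation: [[0.246, -0.0, 0.969], [-0.969, -0.0, 0.246], [0.0, -1.0, -0.0]]
ft_force: [0.3, -0.5, 0.9]
grip_width: 85.7
```

```bash
python3 - <<'E'
from h import *
c=snap('wrist','w1.png'); s=ctrl.read_state()
print(s['joint_pos'].round(2),s['tcp_pos'],c['fx'],np.round(c['pose'],2).tolist())
P=np.linalg.inv(c['pose'])
for p in ([562.2,163.1,121],[562.2+23*np.cos(.25),163.1+23*np.sin(.25),121]):
    q=P@np.array(p+[1]); print(q[:2]/q[2]*c['fx']+[c['cx'],c['cy']])
E
```

```text
[-0.43  0.79  0.18  1.52 -0.17  0.85 -1.5 ] [561.76169761 162.25610714 181.54969041] 350.4488957076037 [[0.25, -0.93, -0.26, 628.55], [-0.97, -0.24, -0.07, 178.74], [0.0, 0.27, -0.96, 323.89], [0.0, 0.0, 0.0, 1.0]]
[319.07837887 216.12781488]
[318.97075379 179.26629626]
```

View pics/w1.png

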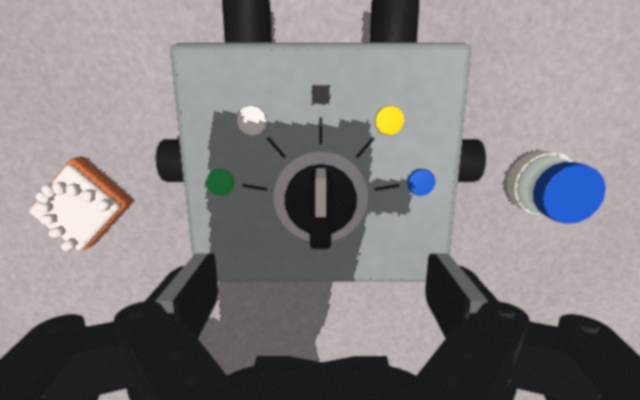

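The wrist view matches the estimate: knob centre at (320,216), stripe running up to (320,169), green cap on the left at (220,182). Descending.

>>> arm_command(slide=[[-0.05,4,0.05],[-0.05,7,0.05],[-0.05,8.6,0.05],[-0.05,8.6,0.05],[-0.05,8.6,0.05]], delta_rot=[[0,0,0],[0,0,0],[0,0,0],[0,0,0],[0,0,0]])

```text
time: 2.9
tcp_pos: [562.6, 163.8, 96.4]
orientation: [[0.247, 0.001, 0.969], [-0.969, 0.001, 0.247], [-0.0, -1.0, 0.001]]
ft_force: [-0.2, -0.1, 1.7]
grip_width: 85.3
```

>>> arm_command(slide=[[0,0,0],[0,0,0],[0,0,0],[0,0,0],[0,0,0],[0,0,0],[0,0,0],[0,0,0]], delta_rot=[[0,0,0],[0,0,0],[0,0,0],[0,0,0],[0,0,0],[0,0,0],[0,0,0],[0,0,0]], grip=0, grip_force=60)

```text
time: 3.9
tcp_pos: [562.4, 163.2, 95.6]
orientation: [[0.247, 0.001, 0.969], [-0.969, -0.001, 0.247], [0.001, -1.0, 0.0]]
ft_force: [-0.2, -3.9, 4.9]
grip_width: 12.7
```

>>> arm_command(slide=[[0,-0.3,0],[0,-0.6,0],[0,-0.9,0],[0,-1.2,0],[0,-1.35,0],[0,-1.35,0],[0,-1.35,0]], delta_rot=[[0,0,0],[0,0,0],[0,0,0],[0,0,0],[0,0,0],[0,0,0],[0,0,0]])

```text
time: 4.78
tcp_pos: [562.3, 163.2, 109.0]
orientation: [[0.247, 0.0, 0.969], [-0.969, -0.001, 0.247], [0.001, -1.0, 0.0]]
ft_force: [1.3, -4.6, -0.3]
grip_width: 12.6
```

```bash
python3 - <<'E'
from h import *
c=ctrl.read_camera('scene'); cv2.imwrite('pics/s2.png',cv2.resize(c['img'][170:330,260:460,::-1],None,fx=3,fy=3))
E
```

```text
(no output)
```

View pics/s2.png

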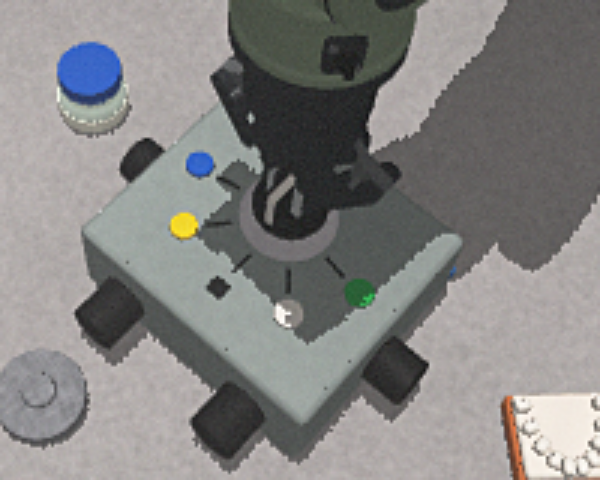

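The scene crop shows the fingers on the knob and the grey ring at (288,225), but I can't make out a red collar. I'll check the wrist camera and look for red pixels.

```bash
python3 - <<'E'
from h import *
c=snap('wrist','w3.png')
for n in('wrist','scene','top'):
    i=c['img'] if n=='wrist' else ctrl.read_camera(n)['img']
    h=cv2.cvtColor(i,cv2.COLOR_RGB2HSV); m=cv2.inRange(h,(0,120,40),(8,255,255))|cv2.inRange(h,(172,120,40),(180,255,255))
    _,l,s,ce=cv2.connectedComponentsWithStats(m); print(n,[(ce[k].round(),s[k].tolist()) for k in range(1,len(s)) if s[k,4]>3])
E
```

```text
wrist []
scene [(array([429., 313.]), [428, 312, 2, 3, 4]), (array([447., 333.]), [446, 332, 4, 2, 5])]
top [(array([115.,  95.]), [110, 92, 11, 8, 77])]
```

View pics/w3.png

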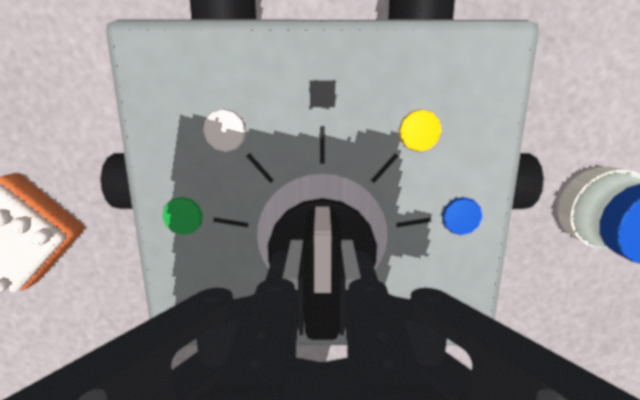

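```bash
python3 - <<'E'
from h import *
c=ctrl.read_camera('wrist'); print(ctrl.read_state()['tcp_pos'])
P=np.linalg.inv(c['pose']); u=np.array([np.cos(.25),np.sin(.25)])
for nm,r,z in [('tip in',23,121),('tip out',23,134.5),('skirt top in',26,89),('skirt top out',26,102.5),('ctr in',0,121),('ctr out',0,134.5),('square',72,80)]:
    q=P@np.array([562.2+r*u[0],163.1+r*u[1],z,1]); print(nm,q[:2]/q[2]*c['fx']+[c['cx'],c['cy']])
g=c['img'][:,322].mean(1); print(g[160:320].round().astype(int).tolist())
E
```

```text
[562.34236997 163.22602105 109.04437724]
tip in [320.39524562 221.42150529]
tip out [320.35363182 234.03976878]
skirt top in [320.4636076  193.25468094]
skirt top out [320.43578824 201.06612069]
ctr in [320.44008192 274.27232744]
ctr out [320.40487787 291.53425427]
square [320.40756184  93.4521827 ]
[27, 32, 40, 63, 86, 98, 102, 102, 101, 102, 101, 101, 105, 114, 126, 132, 134, 132, 134, 133, 134, 134, 133, 133, 133, 133, 133, 133, 134, 133, 133, 133, 133, 133, 132, 132, 126, 106, 70, 40, 22, 24, 29, 31, 33, 50, 80, 111, 127, 132, 133, 132, 133, 132, 133, 132, 132, 134, 132, 132, 132, 133, 132, 133, 132, 132, 133, 132, 132, 135, 141, 147, 151, 148, 145, 146, 154, 154, 155, 154, 155, 153, 155, 155, 155, 154, 155, 155, 154, 154, 154, 154, 154, 156, 156, 155, 156, 154, 155, 155, 156, 155, 154, 154, 155, 155, 156, 154, 154, 155, 155, 155, 155, 154, 155, 155, 155, 156, 155, 155, 156, 155, 155, 154, 154, 155, 155, 154, 155, 154, 155, 145, 118, 75, 38, 23, 25, 26, 25, 27, 26, 24, 21, 25, 22, 25, 25, 23, 23, 24, 24, 21, 25, 24, 22, 23, 27, 26, 24, 24]
```

The stripe's end is at row 231 and the bar's centre at row 292. A knob fully out predicts 234 and 291.5, so it is out about 13 mm. Turning +80°.

>>> arm_command(slide=[[0,0,0],[0,0,0],[0,0,0],[0,0,0],[0,0,0],[0,0,0],[0,0,0],[0,0,0],[0,0,0],[0,0,0],[0,0,0],[0,0,0],[0,0,0]], delta_rot=[[0,-0.12,0],[0,-0.24,0],[0,-0.36,0],[0,-0.48,0],[0,-0.6,0],[0,-0.72,0],[0,-0.84,0],[0,-0.96,0],[0,-1.08,0],[0,-1.2,0],[0,-1.32,0],[0,-1.396,0],[0,-1.396,0]])

```text
time: 6.65
tcp_pos: [561.6, 163.5, 108.8]
orientation: [[0.997, -0.001, -0.074], [0.074, -0.0, 0.997], [-0.001, -1.0, -0.0]]
ft_force: [-4.6, -2.7, 2.8]
grip_width: 13.0
```

```bash
python3 - <<'E'
from h import *
c=snap('wrist','w4.png'); s=ctrl.read_state(); print(s['tcp_pos'],s['joint_pos'].round(2),s['wrist_torque'],s['ft_force'])
P=np.linalg.inv(c['pose'])
for r,z in [(0,134.5),(23,134.5),(72,85)]:
    a=.25+np.radians(80); q=P@np.array([562.2+r*np.cos(a),163.1+r*np.sin(a),z,1]); print(q[:2]/q[2]*c['fx']+[c['cx'],c['cy']])
E
```

```text
[561.5889065  163.506613   108.80945008] [-0.22  0.89 -0.23  1.58  0.27  0.71 -0.51] [-0.63874975  1.14278799  0.03601146] [-4.00211254 -1.9682721   2.27113423]
[320.84568298 290.55399379]
[320.79369083 232.90492118]
[320.94565861  91.97251845]
```

View pics/w4.png

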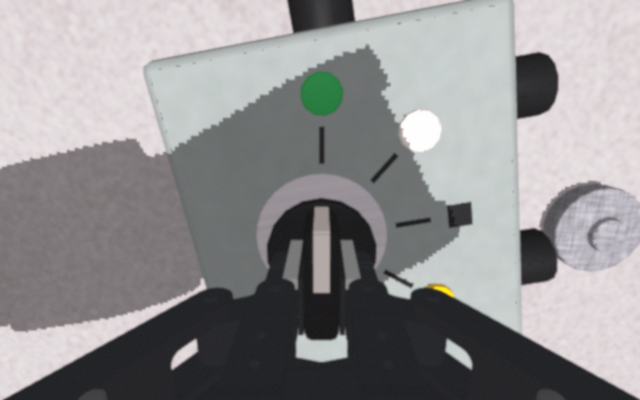

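The pointer and the green cap are both on column 321, so they line up. Pushing down.

>>> arm_command(slide=[[0,0.3,0],[0,0.6,0],[0,0.9,0],[0,1.2,0],[0,1.4,0],[0,1.5,0],[0,1.5,0],[0,1.5,0]], delta_rot=[[0,0,0],[0,0,0],[0,0,0],[0,0,0],[0,0,0],[0,0,0],[0,0,0],[0,0,0]])

```text
time: 7.7
tcp_pos: [561.7, 163.6, 95.3]
orientation: [[0.997, -0.0, -0.073], [0.073, -0.001, 0.997], [-0.0, -1.0, -0.001]]
ft_force: [-13.1, -5.3, 32.3]
grip_width: 12.8
```

```bash
python3 - <<'E'
from h import *
c=snap('wrist','w5.png'); s=ctrl.read_state(); print(s['tcp_pos'],s['ft_force'])
P=np.linalg.inv(c['pose'])
for r,z in [(0,121),(23,121),(0,127),(23,127)]:
    a=.25+np.radians(80); q=P@np.array([562.2+r*np.cos(a),163.1+r*np.sin(a),z,1]); print(z,q[:2]/q[2]*c['fx']+[c['cx'],c['cy']])
g=c['img'][:,321].mean(1); print(g[190:310].round().astype(int).tolist())
E
```

```text
[561.72958768 163.60288826  95.2988101 ] [-13.05899204  -5.54898992  31.24440509]
121 [320.49029203 290.77798523]
121 [320.30502314 233.13964952]
127 [320.45883304 299.60568443]
127 [320.26291269 239.62819643]
[152, 152, 152, 152, 153, 151, 145, 128, 94, 56, 29, 29, 33, 34, 38, 49, 78, 116, 139, 147, 148, 147, 148, 147, 147, 149, 146, 148, 147, 147, 147, 148, 149, 147, 148, 147, 147, 148, 147, 148, 152, 160, 166, 168, 163, 163, 170, 173, 173, 173, 173, 173, 172, 171, 173, 173, 173, 172, 172, 172, 172, 172, 172, 172, 172, 174, 172, 174, 173, 173, 172, 172, 171, 173, 172, 172, 174, 172, 173, 174, 173, 172, 173, 173, 173, 172, 173, 173, 171, 173, 174, 172, 172, 173, 172, 173, 173, 173, 173, 172, 172, 164, 143, 102, 57, 33, 29, 28, 29, 28, 27, 29, 30, 29, 28, 30, 28, 28, 29, 28]
```

The knob is home: the stripe end matches z≈121–122, and there is 31 N against the stop. Releasing and retreating upward.

>>> arm_command(slide=[[0,-0.1,0],[0,-0.1,0],[0,-0.1,0],[0,-0.1,0],[0,-0.1,0],[0,-0.1,0],[0,-0.1,0]], delta_rot=[[0,0,0],[0,0,0],[0,0,0],[0,0,0],[0,0,0],[0,0,0],[0,0,0]], grip=1)

```text
time: 8.62
tcp_pos: [562.1, 163.8, 94.8]
orientation: [[0.997, -0.0, -0.075], [0.075, 0.0, 0.997], [-0.0, -1.0, 0.0]]
ft_force: [-0.5, -1.0, 0.1]
grip_width: 85.3
```

>>> arm_command(slide=[[0,-3,0],[0,-6,0],[0,-10,0],[0,-12,0],[0,-12,0],[0,-12,0]], delta_rot=[[0,0,0],[0,0,0],[0,0,0],[0,0,0],[0,0,0],[0,0,0]])

```text
time: 9.38
tcp_pos: [561.9, 163.6, 214.1]
orientation: [[0.997, -0.001, -0.075], [0.075, -0.0, 0.997], [-0.001, -1.0, -0.0]]
ft_force: [-0.9, -0.1, -0.1]
grip_width: 85.7
```

```bash
python3 - <<'E'
from h import *
c=snap('wrist','w6.png'); s=ctrl.read_state(); print(s['tcp_pos'],s['ft_force'],s['grip_width'])
P=np.linalg.inv(c['pose'])
for r,z in [(0,121),(23,121),(0,127),(23,127),(72,85)]:
    a=.25+np.radians(80); q=P@np.array([562.2+r*np.cos(a),163.1+r*np.sin(a),z,1]); print(z,q[:2]/q[2]*c['fx']+[c['cx'],c['cy']])
E
```

```text
[561.82790243 163.63407374 213.93238366] [ 0.44382734 -0.81059432 -0.95105254] 85.38853757371275
121 [320.73946051 201.76147694]
121 [320.727844   169.38265895]
127 [320.72214782 204.22173621]
127 [320.70978232 171.10638377]
85 [320.80159122  95.16948738]
```

View pics/w6.png

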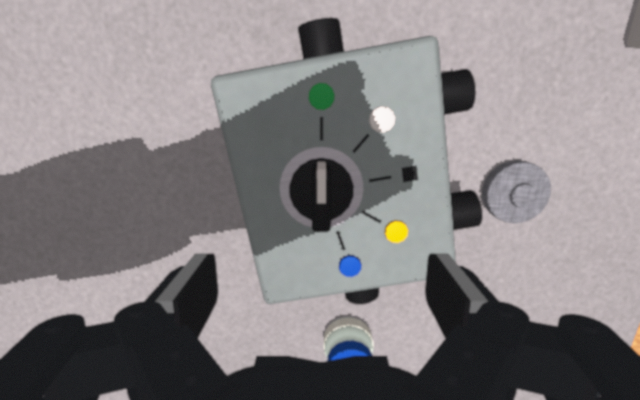

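The wrist view shows the stripe at (321,162–203) aimed at the green cap at (321,96), with no red collar and the gripper clear. I'll do a quick numeric check on the loose items, then hand in.

```bash
python3 - <<'E'
from h import *
import pickle
a=pickle.load(open('scene.pkl','rb'))['img']; b=ctrl.read_camera('scene')['img']
for n,(x,y) in dict(model=(447,317),jar=(290,198),wheel=(273,302)).items():
    t=a[y-20:y+20,x-22:x+22]; r=cv2.matchTemplate(b[y-40:y+40,x-42:x+42],t,cv2.TM_CCOEFF_NORMED); _,m,_,l=cv2.minMaxLoc(r); print(n,round(m,3),np.array(l)-20)
ctrl.hand_in()
E
```

```text
model 0.996 [0 0]
jar 0.996 [0 0]
wheel 0.992 [0 0]
the job is handed in; nothing more can be done
```

I switched the selector to the green hose and handed the job in at about 9.5 s of the 32 s allowed; the hand-in reports no verdict. I pulled the knob up about 13 mm, turned it +80° to the green cap, pushed it home and let go.

- **Pulled out:** the wrist camera put the bar where a fully raised knob should be. I never saw the red collar, neither by eye nor in a red-pixel search; it was probably hidden by the skirt. I relied on the bar's measured height instead.
- **Aim:** the pointer and the green cap lie on the same image column (321), so the pointer is lined up with the green cap.
- **Home:** while pushing, the knob met its stop at about 31 N, and the bar's top was within 1–2 mm of its home height.
- **Let go:** the gripper is open and 120 mm above the knob, with no contact force.
- **Loose items:** the dental model, the jar and the polishing wheel show no movement between the first and last scene images.

Apart from the collar, no check failed or disagreed.

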